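# Tuck the second comb under the sprung arm of the comb rest

## Robot

A 7-joint arm with a two-finger parallel gripper is mounted at the origin on the work surface. World frame = base frame: x ahead of the robot, y to its left, z up, the work surface at z = 0. Lengths are in m, angles in rad, forces in N, time in s.
With the tool pointing down it reaches from about 0.4 to 0.875 m from the base axis. Payload 6.5 kg.
Tool frame: the origin (TCP) lies on the centre line of the jaws, within the pads' length; the fingertips stand 17 mm ahead of it and the grasp point (between the pads) lies 2 mm behind it (ctrl.tip_extent is the distance from the TCP to the fingertips, in m); z points along the fingers, x is the direction in which the jaws open and shut, and the axes are right-handed (so a half turn about z gives the same grasp; the last joint's range is limited). The gripper opens to 85 mm and grips with 20 to 120 N. Pads are 22 mm wide; open, the fingers measure 114 mm over their backs; the gripper's body (76 mm by 85 mm) begins 54 mm behind the grasp point. The pads swing forward as they close: fully open they stand 13 mm farther back than shut.
Start: joints at [1.092, 0.536, -0.004, 1.538, 0.003, 1.067, -0.071], TCP at [0.261, -0.595, 0.248] pointing down, gripper open.
Joint ranges: [-2.7, 2.7], [-0.37, 2.16], [-1.27, 1.26], [0.24, 2.4], [-1.31, 4.45], [0.19, 1.91], [-2.76, 2.76]. Speed limits (rad/s): [2.39, 2.39, 3.14, 3.14, 3.14, 3.14, 3.14].

## Interface

Orientations are given as [roll, pitch, yaw] about the fixed x, y, z axes, in that order (R = Rz(yaw) Ry(pitch) Rx(roll)).
In Python, from station import read_state, cams, ctrl gives the robot as it stands. The module is installed in compiled form; this text tells all that it offers.
- The arm moves only by the tool arm_command, never from a script. Its arguments are lists of equal length, an entry for each row: "angular": the turn, a rotation vector about the world's x, y, z in rad, a list of three; "dp": the shift along the world's x, y, z in cm, a list of three; "gripper": the finger opening in cm, from 0 to 8.54. In form: {"angular": [[rx, ry, rz], ...], "dp": [[dx, dy, dz], ...], "gripper": [gripper, ...]}. A call has exactly 10 rows; each row is the pose to reach, as a shift and turn from the pose commanded when the call began; what a row does not reach only later rows make up. A row lasts 1/12 s, in which the tool goes at most 41.7 mm and 7.16 degrees, less where a joint would pass 70% of its speed; a pose out of reach is approached as far as the arm can. A call with a gripper value outside its range is refused whole. The fingers move at their own pace and stop on an object; "force" is the grip in N (left out, the last holds). Time passes only in rows, so rows that repeat a pose let the fingers close, or fill a call up. It gives the time, the measured TCP pose, the force and the opening at its end, in the units of the state.
- read_state(): the state, without advancing time (a new reading comes with each control period).
- cams.grab_frame(name): name is "scene" or "side" or "wrist"; returns (picture, depth): 420x560x3 uint8, blue, green, red; 420x560 float32, m along the optical axis (not along the pixel's ray), 0 where there is no reading.
- cams.calibration(name): a dict with "fx", "fy", "cx", "cy" (pixels), "extrinsics" (4x4, takes a point from world to camera coordinates). Camera axes: x right, y up, looking along -z (the intrinsics and any distortion apply to the point x, -y, -z); pixel columns grow to the right and rows downward; lengths in m; the calibration is good to about 2 mm. A picture is of the moment at which its call begins: read the wrist's pose just before it. calibration takes no time and is no camera call; for the wrist camera it gives the pose at the moment of the call.
- ctrl.job_done(): hands the job in, once; it reports no verdict.
The state is a dict: "clock": time; "qpos": joint angles; "qvel": joint speeds; "tau": joint torques, N m; "eef_pos": TCP position; "orientation": TCP orientation; "contact_force": force on the tool from outside, world axes, zero at the start; "ft_torque": the same for the moment, N m; "gripper_width": opening from 0.0 (shut) to 1.0 (fully open).
Only numpy, scipy, OpenCV 4.12 (cv2) and the standard library are available. Lean on these libraries where they do the work, as an engineer would, in place of code of your own. Each camera call takes 0.05 s, during which the arm holds its last target.

## Task

Pick up the wooden comb lying on the ledge and slide it, toothed end first, down the sloped comb rest: under the sprung steel arm and on top of the comb already there, until its nose is fully home against the back stop. Leave both combs lying flat, straight and held down by the arm, and leave the other things on the ledge where they are.

Things in the scene. Friction and masses are not known exactly. Their poses are not given: they have to be found in the camera images.
- comb: Comb to put away: wood, 160 mm long, 8 mm thick, about 35 g, loose, flat on the ledge, nose roughly away from the robot. Origin: middle of its underside; +x along it to the nose (toothed end), z up. Handle: x -80 to 0 mm, a flat bar 26 mm wide; grip it across, about 35 mm from its end. Toothed head: x 0 to 80 mm, 38 mm wide, teeth to -y. Nose edge rounded, 4 mm radius.
- comb_nose (a point): Middle of the nose edge of that comb, at half thickness (80 mm ahead of the origin, 4 mm above the underside).
- comb_in: An identical comb (same size, axes and origin), loose, already in the rest: flat on the tray floor, nose against the back stop, under the arm. A comb fully home reaches from tray x = 0 to -160 mm, so 55 mm of its handle overhangs freely beyond the tray's upper end.
- comb_in_nose (a point): Middle of the nose edge of the comb already in the rest, at half thickness.
- tray: Sloped wooden tray of the comb rest (rest fixed, 140 x 80 mm, 95 mm high with its arm), tilted 28 deg, high end to the robot. Origin: middle of the line where floor meets back stop, 22 mm over the ledge; +x down the slope into the stop, z square off the floor. Floor x -105 to 0 mm. Side walls 14 mm high, 48 mm apart, from x -73 mm to the stop, flaring to 54 mm at x -94 mm.
- stop (a point): Middle of the back stop's face (tray x = 0; the stop is 22 mm high), 12 mm over the tray floor: where the nose of the new comb should arrive. On top of the old comb its underside is 8 mm over the floor.
- clip (a joint): Sprung steel arm hinged across the tray at x -8 mm, 30 mm over its floor (ears reach 38 mm). Rad: 0 = resting on one comb, about 0.15 on two, grows as it lifts, to 0.9. Presses with about 2 N and springs back. Beyond its pressing bar a polished lip flares up at 25 deg to x -103 mm, edge 28 mm over the floor, so a comb pushed down the slope lifts the arm by itself.
- clip_pad (a point): Middle of the underside of the arm's round pressing bar (30 mm wide), 55 mm up the slope from the hinge, at tray x about -63 mm; at the start 8 mm over the tray floor, on the comb already there.
- tumbler: Bystander: chrome tumbler, 72 mm across, 98 mm high; origin under its centre.
- jar: Bystander: glass jar with steel lid, 68 mm across, 95 mm high; origin under its centre.
- case: Bystander: white plastic retainer case, 70 x 60 x 31 mm; origin under its centre.
- hairbrush: Bystander: white plastic hairbrush lying bristles down, 215 mm long along its x, 60 mm wide, 32 mm high; origin near the middle of its underside.
- tweezers: Bystander: steel tweezers lying flat, 107 mm long along x, 13 mm wide, 6 mm high; origin near the middle.
- tub: Bystander: white cream tub with metal lid, 62 mm across, 42 mm high; origin under its centre.

How it is judged:
On the way, in this order (a step that is already met when the one before it is completed fails the run):
1. the comb is lifted clear of the ledge (height (world z) of comb above 0.045 m), for 0.1 s.
2. the comb's nose is under the arm, between the side walls (x of comb_nose in the frame of tray above -0.055 m and y of comb_nose in the frame of tray between -0.02 and 0.02 m and z of comb_nose in the frame of tray below 0.022 m and value of joint clip above 0.07 rad), for 0.1 s.
At the end, for the whole second after the job is handed in: Both combs at rest, new one on top: noses within 6 mm of the stop and 12 mm of the tray's middle line, new nose 8 to 17 mm and old nose 1 to 8 mm over the tray floor, both flat on the slope within 6 deg and along it within 10 deg; arm on the pile (joint 0.09 to 0.21) (x of each of comb_nose, comb_in_nose in the frame of tray above -0.006 m and y of comb_nose in the frame of tray between -0.012 and 0.012 m and z of comb_nose in the frame of tray between 0.008 and 0.017 m and angle between the z axis of each of comb, comb_in and the z axis of tray, either way round below 0.1 rad and angle between the x axis of each of comb, comb_in and the x axis of tray, either way round below 0.17 rad and y of comb_in_nose in the frame of tray between -0.012 and 0.012 m and z of comb_in_nose in the frame of tray between 0.001 and 0.008 m and value of joint clip between 0.09 and 0.21 rad and linear speed of each of comb, comb_in below 0.01 m/s); the robot touches nothing.
It fails at once if another thing on the ledge is moved by more than 30 mm (distance of any of tumbler, jar, case, hairbrush, tweezers, tub from where it was at the start of the episode above 0.03 m).
It also fails if it takes over 45 s, if anything falls off the work surface, if the arm or the gripper's body presses on something with over 40 N, if the wrist force passes 120 N, or if a joint passes its speed limit or range.

## Working session

There is one attempt and no reset: what is moved stays moved. The work goes in short steps, Python scripts to look and compute and a tool call to move; the robot and the scene stay as the last step left them, time stands still between calls to the robot, and variables do not carry over. Pictures are saved under pics/ and viewed, and the job is handed in when it is done.

Besides the shell and the picture viewer there is one more tool, called after "Request:" by a JSON object that holds its "name" and its "arguments". arm_command: Moves the arm, as the interface text tells. Its arguments: {"type":"object","properties":{"angular":{"type":"array","items":{"type":"array","items":{"type":"number"}}},"dp":{"type":"array","items":{"type":"array","items":{"type":"number"}}},"gripper":{"type":"array","items":{"type":"number"}},"force":{"type":"number"}},"required":["angular","dp","gripper"]}

```bash
mkdir -p pics; ls; cat > h.py <<'E'
import numpy as np, cv2
from station import read_state, cams, ctrl
def grab(name,tag):
    c=cams.calibration(name); im,d=cams.grab_frame(name)
    cv2.imwrite(f'pics/{tag}.png',im); np.savez(f'{tag}.npz',im=im,d=d,E=c['extrinsics'],K=np.array([c['fx'],c['fy'],c['cx'],c['cy']]))
    return c,im,d
def load(tag):
    z=np.load(f'{tag}.npz'); return z['im'],z['d'],z['E'],z['K']
def pts(tag):
    im,d,E,K=load(tag); v,u=np.mgrid[:d.shape[0],:d.shape[1]]
    P=np.stack([(u-K[2])/K[0]*d,-(v-K[3])/K[1]*d,-d],-1)
    Ei=np.linalg.inv(E); return P@Ei[:3,:3].T+Ei[:3,3]
def proj(tag,p):
    im,d,E,K=load(tag); q=np.atleast_2d(p)@E[:3,:3].T+E[:3,3]
    return np.stack([K[0]*q[:,0]/-q[:,2]+K[2],K[1]*-q[:,1]/-q[:,2]+K[3]],-1)
E
python3 - <<'E'
from h import *
s=read_state(); print(s)
for n in ['scene','side','wrist']:
    c,im,d=grab(n,n+'0'); print(n,{k:c[k] for k in c if k!='extrinsics'}, np.linalg.inv(c['extrinsics']).round(3).tolist())
E
```

```text
pics
{'clock': 0.0, 'qpos': array([ 1.09178944,  0.5372069 , -0.00440415,  1.53888882,  0.00259441,
        1.06727473, -0.07118517]), 'qvel': array([ 0.00015745, -0.00030028,  0.00036017, -0.00141456,  0.00061071,
        0.00032227,  0.00024698]), 'tau': array([ 6.82428145e-04, -5.83390296e+01,  1.04913734e+00, -2.59096116e+01,
        1.23747886e-02,  9.72733134e-03, -1.25299374e-05]), 'eef_pos': array([ 0.26049148, -0.59485676,  0.24738086]), 'orientation': array([ 3.14145022e+00,  1.76647471e-03, -1.15793509e+00]), 'contact_force': array([ 0.30291826, -0.14793641,  0.11965097]), 'ft_torque': array([-0.01260729, -0.0540444 ,  0.01926891]), 'gripper_width': 1.003367279609551}
scene {'fx': 424.6005221539425, 'fy': 424.6005221539425, 'cx': 281.21944801741085, 'cy': 210.67297760543556} [[0.382, -0.602, 0.701, 1.351], [0.924, 0.242, -0.296, -0.26], [0.008, 0.761, 0.649, 0.751], [0.0, 0.0, 0.0, 1.0]]
side {'fx': 432.9113798011237, 'fy': 432.9113798011237, 'cx': 280.3259815477041, 'cy': 211.2758027735598} [[-0.855, 0.392, -0.34, 0.242], [-0.519, -0.667, 0.535, 0.604], [-0.017, 0.633, 0.774, 0.914], [0.0, 0.0, 0.0, 1.0]]
wrist {'fx': 324.949723232338, 'fy': 324.949723232338, 'cx': 286.49792934837745, 'cy': 209.38740118070055} [[0.401, 0.883, 0.242, 0.322], [-0.916, 0.388, 0.104, -0.567], [-0.001, -0.263, 0.965, 0.374], [0.0, 0.0, 0.0, 1.0]]
```

View pics/scene0.png

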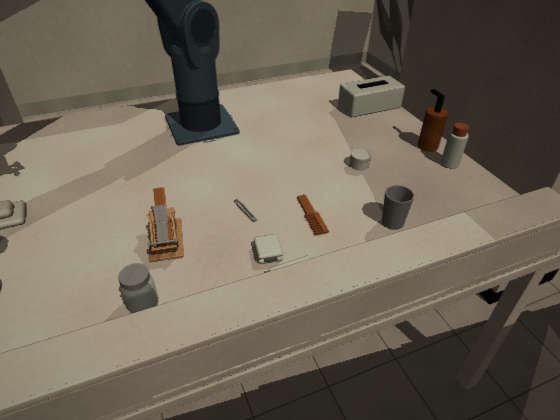

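View pics/side0.png

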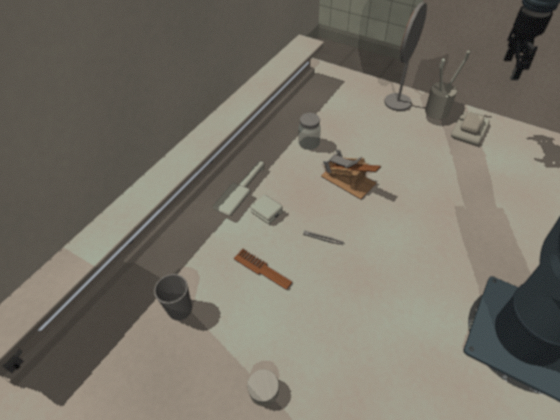

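View pics/wrist0.png

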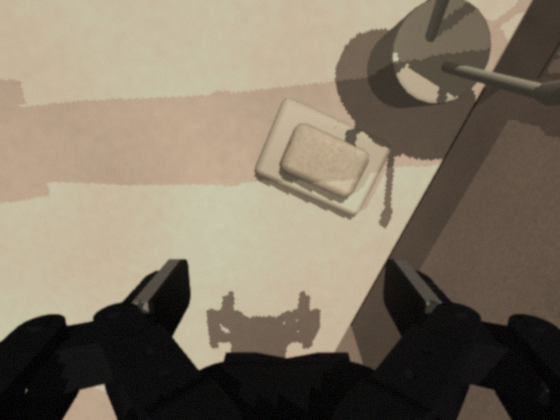

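The scene view shows the comb at about (312,214) with its nose at (322,232). The rest is at (165,230) with its handle end at (159,190), and the tweezers, case, tub and tumbler are clear of both. Next I'll measure roughly.

```bash
python3 - <<'E'
from h import *
for tag in ['scene0','side0']:
    im,d,E,K=load(tag); P=pts(tag)
    hsv=cv2.cvtColor(im,cv2.COLOR_BGR2HSV)
    m=((hsv[...,0]<14)&(hsv[...,1]>140)&(hsv[...,2]>70)&(d>0)).astype(np.uint8)
    n,l,st,ce=cv2.connectedComponentsWithStats(m)
    for i in range(1,n):
        if st[i,4]<60: continue
        q=P[l==i]; mu=q.mean(0); 
        rect=cv2.minAreaRect((q[:,:2]*1000).astype(np.float32))
        print(tag,st[i],mu.round(3),'rect',np.round(rect[0],1),np.round(rect[1],1),round(rect[2],1),'z',np.percentile(q[:,2],[5,50,95]).round(4))
for t,px in [('scene0',[(160,193),(165,245),(245,210),(268,240),(360,155),(320,230),(301,198)]),('side0',[(375,167),(350,180),(238,253),(289,285)])]:
    P=pts(t)
    for u,v in px: print(t,(u,v),P[v,u].round(3))
E
```

```text
scene0 [427 107  21  10 119] [0.426 0.653 0.13 ] rect [423.5 653.9] [61.7 63.7] 45.3 z [0.1279 0.1303 0.1326]
scene0 [454 122  15  15 123] [0.526 0.666 0.125] rect [351.9 832.9] [ 37.5 538.8] 45.5 z [0.1126 0.1349 0.1374]
scene0 [154 188  11  17 170] [ 0.476 -0.22   0.094] rect [ 476.9 -219.8] [24.5 43. ] 82.2 z [0.0835 0.0931 0.1036]
scene0 [298 195  30  40 451] [0.599 0.148 0.008] rect [586.5 149.5] [ 35.7 160.6] 84.8 z [0.0037 0.0082 0.0109]
scene0 [168 217   5  23  70] [ 0.557 -0.217  0.051] rect [ 554.9 -216.5] [ 7.4 51.8] 78.1 z [0.0402 0.0504 0.0635]
side0 [354 165  25   6  99] [ 0.486 -0.213  0.086] rect [ 486.8 -215. ] [22.3 63.9] 77.3 z [0.0716 0.0842 0.1016]
side0 [235 255  56  33 381] [0.575 0.158 0.006] rect [583.5 154.1] [ 29.8 153.7] 87.8 z [0.0036 0.0065 0.0092]
scene0 (160, 193) [ 0.471 -0.215  0.098]
scene0 (165, 245) [ 0.583 -0.236  0.028]
scene0 (245, 210) [ 0.508 -0.01   0.006]
scene0 (268, 240) [ 0.665 -0.004  0.034]
scene0 (360, 155) [0.432 0.387 0.041]
scene0 (320, 230) [0.653 0.144 0.004]
scene0 (301, 198) [0.516 0.152 0.006]
side0 (375, 167) [ 0.463 -0.215  0.099]
side0 (350, 180) [ 0.527 -0.22   0.01 ]
side0 (238, 253) [0.662 0.147 0.007]
side0 (289, 285) [0.505 0.16  0.006]
```

```bash
python3 - <<'E'
from h import *
P=pts('side0')
for u,v in [(398,100),(412,30),(405,60),(440,88),(465,57),(441,65),(470,120),(516,70),(310,120)]: print((u,v),P[v,u].round(3))
P=P.reshape(-1,3); m=(P[:,2]>0.06)&(P[:,0]>0.2)&(P[:,0]<0.8)&(P[:,1]<0.0)&(P[:,1]>-0.75)
H={}
for p in P[m]:
    k=(round(p[0]/.05),round(p[1]/.05)); H[k]=max(H.get(k,0),p[2])
for k in sorted(H): print((round(k[0]*.05,2),round(k[1]*.05,2)),H[k].round(3),end=' ')
E
```

```text
(398, 100) [ 0.547 -0.635  0.014]
(412, 30) [ 0.542 -0.592  0.281]
(405, 60) [ 0.543 -0.593  0.187]
(440, 88) [ 0.427 -0.637  0.102]
(465, 57) [ 0.391 -0.685  0.194]
(441, 65) [ 0.439 -0.606  0.195]
(470, 120) [ 0.307 -0.617  0.038]
(516, 70) [ 0.245 -0.542  0.275]
(310, 120) [ 0.709 -0.309  0.091]
(0.2, -0.6) 0.44 (0.2, -0.55) 0.393 (0.25, -0.65) 0.284 (0.25, -0.6) 0.439 (0.25, -0.55) 0.447 (0.25, -0.5) 0.344 (0.3, -0.65) 0.327 (0.3, -0.6) 0.429 (0.3, -0.55) 0.44 (0.4, -0.7) 0.213 (0.4, -0.65) 0.162 (0.4, -0.6) 0.091 (0.45, -0.7) 0.089 (0.45, -0.65) 0.138 (0.45, -0.6) 0.212 (0.45, -0.25) 0.099 (0.45, -0.2) 0.105 (0.5, -0.25) 0.095 (0.5, -0.2) 0.095 (0.55, -0.75) 0.228 (0.55, -0.7) 0.321 (0.55, -0.65) 0.335 (0.55, -0.6) 0.334 (0.55, -0.55) 0.307 (0.55, -0.25) 0.076 (0.55, -0.2) 0.082 (0.6, -0.2) 0.062 (0.7, -0.35) 0.096 (0.7, -0.3) 0.098 (0.7, -0.25) 0.069 (0.75, -0.35) 0.097 (0.75, -0.3) 0.096
```

Request:
{"name": "arm_command", "arguments": {"dp": [[0.5,4,1],[1,8,2],[2,12,3],[4,15.5,4],[7,18.5,5],[10,21.4,5],[13,24.3,5],[16,27.2,5],[19,30,5],[21,33,5]], "angular": [[0,0,-0.05],[0,0,-0.1],[0,0,-0.15],[0,0,-0.2],[0,0,-0.25],[0,0,-0.3],[0,0,-0.35],[0,0,-0.4],[0,0,-0.45],[0,0,-0.47]], "gripper": [8.5,8.5,8.5,8.5,8.5,8.5,8.5,8.5,8.5,8.5]}}

```text
clock: 0.98
eef_pos: [0.4729, -0.2636, 0.2983]
orientation: [-3.141, -0.0, -1.63]
contact_force: [0.8, 0.1, 0.4]
gripper_width: 0.997
```

Request:
{"name": "arm_command", "arguments": {"dp": [[2,2,0],[3.5,3.5,0],[3.5,3.5,0],[3.5,3.5,0],[3.5,3.5,0],[3.5,3.5,0],[3.5,3.5,0],[3.5,3.5,0],[3.5,3.5,0],[3.5,3.5,0]], "angular": [[0,0,0],[0,0,0],[0,0,0],[0,0,0],[0,0,0],[0,0,0],[0,0,0],[0,0,0],[0,0,0],[0,0,0]], "gripper": [8.5,8.5,8.5,8.5,8.5,8.5,8.5,8.5,8.5,8.5]}}

```text
clock: 1.82
eef_pos: [0.5055, -0.2308, 0.2983]
orientation: [-3.142, -0.0, -1.629]
contact_force: [0.4, -0.8, 0.1]
gripper_width: 0.995
```

```bash
python3 - <<'E'
from h import *
s=read_state(); print(s['clock'],s['eef_pos'],s['orientation'],s['qpos'])
grab('wrist','w1')
E
```

```text
1.8167 [ 0.5055267  -0.23075937  0.29833423] [-3.14156815e+00 -1.05954868e-04 -1.62862084e+00] [ 0.43874564  0.3276319  -0.11537539  1.73189099  0.0420259   1.08440985
 -1.318815  ]
```

View pics/w1.png

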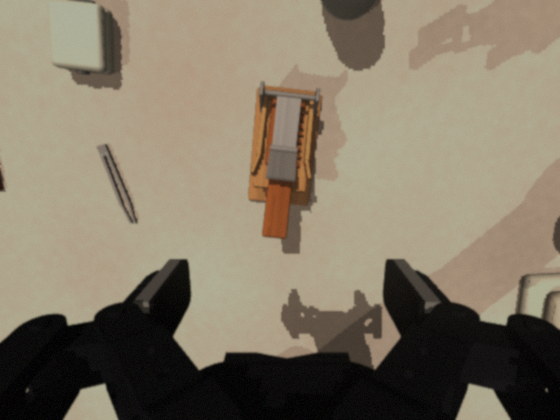

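```bash
python3 - <<'E'
from h import *
im,d,E,K=load('w1'); P=pts('w1')
cv2.imwrite('pics/w1c.png',cv2.resize(im[70:250,220:350],None,fx=4.2,fy=3.3*1.0,interpolation=cv2.INTER_CUBIC) if 0 else cv2.resize(im[70:250,200:380],None,fx=3.3,fy=3.3,interpolation=cv2.INTER_CUBIC))
hsv=cv2.cvtColor(im,cv2.COLOR_BGR2HSV)
roi=np.zeros(d.shape,bool); roi[75:245,240:330]=1
m=roi&(P[...,2]>0.006)
# handle rows
for v in range(90,240,6):
    us=np.where(m[v])[0]
    if len(us): print(v,us[0],us[-1],P[v,us[0]].round(3),P[v,us[-1]].round(3), P[v,(us[0]+us[-1])//2].round(4))
print(hsv[220,275],hsv[195,280],hsv[190,258])
E
```

```text
90 257 319 [ 0.61  -0.2    0.008] [ 0.602 -0.27   0.059] [ 0.605  -0.2369  0.0416]
96 256 321 [ 0.603 -0.198  0.008] [ 0.599 -0.277  0.011] [ 0.5977 -0.2365  0.056 ]
102 256 321 [ 0.596 -0.198  0.008] [ 0.592 -0.277  0.007] [ 0.5915 -0.2361  0.0574]
108 255 320 [ 0.589 -0.196  0.007] [ 0.585 -0.275  0.007] [ 0.5854 -0.2347  0.0577]
114 255 319 [ 0.582 -0.195  0.008] [ 0.578 -0.274  0.01 ] [ 0.5792 -0.2343  0.059 ]
120 254 318 [ 0.575 -0.193  0.007] [ 0.571 -0.272  0.008] [ 0.573  -0.2329  0.0598]
126 254 329 [ 0.568 -0.193  0.009] [ 0.572 -0.233  0.425] [ 0.5665 -0.2379  0.0626]
132 253 317 [ 0.561 -0.191  0.007] [ 0.556 -0.271  0.008] [ 0.5606 -0.2311  0.0633]
138 253 316 [ 0.554 -0.19   0.009] [ 0.549 -0.269  0.008] [ 0.5543 -0.2296  0.0638]
144 252 315 [ 0.546 -0.188  0.007] [ 0.542 -0.268  0.009] [ 0.548  -0.2282  0.0649]
150 246 314 [ 0.572 -0.233  0.425] [ 0.535 -0.266  0.008] [ 0.542  -0.2246  0.0673]
156 251 314 [ 0.532 -0.186  0.009] [ 0.527 -0.266  0.007] [ 0.5357 -0.2264  0.0704]
162 251 329 [ 0.524 -0.185  0.01 ] [ 0.572 -0.233  0.425] [ 0.5297 -0.2346  0.0782]
168 250 31
[... 348 characters left out ...]
.179  0.009] [ 0.48  -0.258  0.008] [ 0.4985 -0.221   0.0812]
198 248 308 [ 0.572 -0.233  0.425] [ 0.473 -0.256  0.008] [ 0.4928 -0.2196  0.0849]
204 266 317 [ 0.488 -0.207  0.088] [ 0.572 -0.233  0.425] [ 4.637e-01 -2.332e-01  3.000e-04]
210 265 288 [ 0.483 -0.205  0.093] [ 0.48  -0.23   0.091] [ 0.4815 -0.217   0.0919]
216 264 288 [ 0.476 -0.204  0.095] [ 0.474 -0.229  0.093] [ 0.4758 -0.2167  0.0952]
222 263 287 [ 0.47  -0.203  0.097] [ 0.469 -0.228  0.097] [ 0.4702 -0.2153  0.0983]
228 263 287 [ 0.465 -0.202  0.101] [ 0.463 -0.228  0.1  ] [ 0.464  -0.215   0.0995]
234 262 286 [ 0.459 -0.201  0.102] [ 0.457 -0.226  0.102] [ 0.4589 -0.2137  0.1039]
[ 11 183 149] [ 11 189 135] [ 14 154 154]
```

View pics/w1c.png

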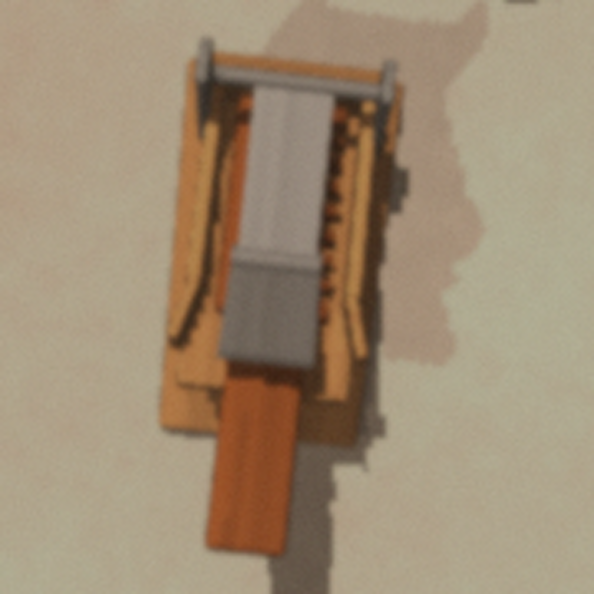

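```bash
python3 - <<'E'
from h import *
im,d,E,K=load('w1')
Ei=np.linalg.inv(E); C=Ei[:3,3]
def hit(u,v,z):
    r=Ei[:3,:3]@np.array([(u-K[2])/K[0],-(v-K[3])/K[1],-1.]); t=(z-C[2])/r[2]; return C+t*r
g=cv2.cvtColor(im,cv2.COLOR_BGR2LAB).astype(float)
sat=cv2.cvtColor(im,cv2.COLOR_BGR2HSV)[...,1].astype(float)
def edge(v,lo,hi,sgn):
    p=cv2.GaussianBlur(sat,(0,0),0.8)[v]; gr=np.gradient(p)*sgn; k=lo+np.argmax(gr[lo:hi]); a,b,c=gr[k-1:k+2]; return k+.5*(a-c)/(a-2*b+c+1e-9)
P=pts('w1')
# plate edges at z~.0085
L=np.array([hit(edge(v,243,262,1),v,.0085)[:2] for v in range(130,200,2)])
# handle left/right edges z from slope
H=[];
for v in range(206,234,2):
    zl=P[v,275,2]
    a=hit(edge(v,258,270,1),v,zl)[:2]; b=hit(edge(v,280,294,-1),v,zl)[:2]; H.append((a+b)/2); 
H=np.array(H)
for n,q in (('plateL',L),('handle mid',H)):
    f=np.polyfit(q[:,0],q[:,1],1); print(n,np.arctan(f[0]),'y@.55',np.polyval(f,.55),'y@.47',np.polyval(f,.47), 'res',np.std(q[:,1]-np.polyval(f,q[:,0])))
# handle end
for u in range(268,284,3):
    p=cv2.GaussianBlur(sat,(0,0),0.8)[:,u]; gr=-np.gradient(p); k=225+np.argmax(gr[225:248]); a,b,c=gr[k-1:k+2]; vv=k+.5*(a-c)/(a-2*b+c+1e-9); print(u,vv,hit(u,vv,.104).round(4))
q=P[208:232,267:285].reshape(-1,3); A=np.c_[q[:,:2],np.ones(len(q))]; co=np.linalg.lstsq(A,q[:,2],rcond=None)[0]; print('plane',co, 'tilt',np.degrees(np.arctan(np.hypot(*co[:2]))))
E
```

```text
plateL -0.167781994204177 y@.55 -0.18911294811391405 y@.47 -0.17556300205331662 res 0.0001038121848367925
handle mid -0.1708597006261418 y@.55 -0.22952854562894914 y@.47 -0.2157251867781339 res 2.75695856145401e-05
268 236.13921895169145 [ 0.4569 -0.2073  0.104 ]
271 236.58578320110885 [ 0.4562 -0.2104  0.104 ]
274 236.71474163770273 [ 0.4559 -0.2135  0.104 ]
277 237.0325732189318 [ 0.4554 -0.2166  0.104 ]
280 237.606461089392 [ 0.4546 -0.2197  0.104 ]
283 238.03885356841462 [ 0.4539 -0.2229  0.104 ]
plane [ 1.76982137 -0.48501863 -0.84319093] tilt 61.41244295115242
```

Request:
{"name": "arm_command", "arguments": {"dp": [[0.5,3.8,0],[1,7.7,-1],[1.5,11.5,-2],[2,15.4,-3],[2.5,19.3,-4],[3,23.1,-5],[3.5,27,-6],[3.5,30.8,-7],[3.5,34.6,-8],[3.5,38.2,-8]], "angular": [[0,0,0],[0,0,0],[0,0,0],[0,0,0],[0,0,0],[0,0,0],[0,0,0],[0,0,0],[0,0,0],[0,0,0]], "gripper": [8.5,8.5,8.5,8.5,8.5,8.5,7,6,6,6]}}

```text
clock: 2.7
eef_pos: [0.5394, 0.1534, 0.2164]
orientation: [3.139, -0.001, -1.628]
contact_force: [0.7, 0.9, -0.7]
gripper_width: 0.705
```

Request:
{"name": "arm_command", "arguments": {"dp": [[0,0,0],[0,0,0],[0,0,0],[0,0,0],[0,0,0],[0,0,0],[0,0,0],[0,0,0],[0,0,0],[0,0,0]], "angular": [[0,0,0],[0,0,0],[0,0,0],[0,0,0],[0,0,0],[0,0,0],[0,0,0],[0,0,0],[0,0,0],[0,0,0]], "gripper": [6,6,6,6,6,6,6,6,6,6]}}

```text
clock: 3.53
eef_pos: [0.5408, 0.1515, 0.2183]
orientation: [-3.142, 0.0, -1.628]
contact_force: [-0.3, -0.5, 0.2]
gripper_width: 0.701
```

```bash
python3 - <<'E'
from h import *
s=read_state(); print(s['clock'],s['eef_pos'],s['orientation'],s['gripper_width'])
grab('wrist','w2')
im,d,E,K=load('w2'); P=pts('w2')
hsv=cv2.cvtColor(im,cv2.COLOR_BGR2HSV)
m=((hsv[...,0]<16)&(hsv[...,1]>150)&(hsv[...,2]>50)).astype(np.uint8)
n,l,st,ce=cv2.connectedComponentsWithStats(m)
Ei=np.linalg.inv(E); C=Ei[:3,3]
i=1+np.argmax(st[1:,4]); print(st[i])
v,u=np.where(l==i); r=np.stack([(u-K[2])/K[0],-(v-K[3])/K[1],-np.ones(len(u))],-1)@Ei[:3,:3].T
q=C+r*((0.008-C[2])/r[:,2])[:,None]
print('rect',cv2.minAreaRect((q[:,:2]*1000).astype(np.float32)))
# handle
f=None
xmin=q[:,0].min(); h=q[(q[:,0]<xmin+.065)&(q[:,0]>xmin+.008)]
b=np.round(h[:,0]/.002); Y=np.array([[h[b==k,0].mean(),(h[b==k,1].min()+h[b==k,1].max())/2,np.ptp(h[b==k,1])] for k in np.unique(b)])
f=np.polyfit(Y[:,0],Y[:,1],1); print('yaw',np.arctan(f[0]),'w',np.median(Y[:,2]),'xmin',xmin,'xmax',q[:,0].max(),'y@.54',np.polyval(f,.54))
print('depth z',np.median(P[...,2][l==i]))
E
```

```text
3.5333 [0.54077805 0.1515131  0.21832272] [-3.14157678e+00  2.68186687e-05 -1.62807518e+00] 0.7005822945514268
[ 267   58   39  159 3740]
rect ((586.6170654296875, 152.59532165527344), (36.30895233154297, 157.22084045410156), 85.16849517822266)
yaw -0.07402930831847168 w 0.023339445078038756 xmin 0.5079530411378089 xmax 0.66609483696989 y@.54 0.15647798299169727
depth z 0.00885204182269489
```

View pics/w2.png

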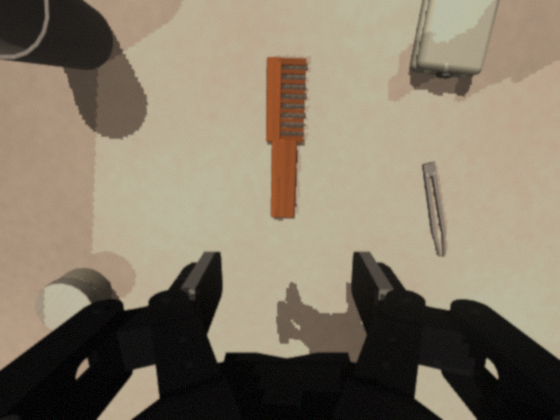

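The wrist view shows the comb at (283,138), nose up in the picture. The handle end is at (283,218), and the tweezers at (435,205) are well clear of the jaws.

```bash
python3 - <<'E'
from h import *
print(ctrl.tip_extent, [x for x in dir(ctrl) if x[0]!='_'])
im,d,E,K=load('w2');
a=cv2.resize(im[50:230,240:330],None,fx=5,fy=3.3,interpolation=cv2.INTER_CUBIC)
y=0.1525;o=np.array([.587,.1525,.008]);c,s=np.cos(-.08),np.sin(-.08)
R=np.array([[c,-s,0],[s,c,0],[0,0,1]])
k=np.array([[-80,13,0],[-80,-13,0],[0,-13,0],[0,-19,0],[80,-19,0],[80,19,0],[0,19,0],[0,13,0]])/1000
p=proj('w2',o+k@R.T)
p=((p-[240,50]+.5)*[5,3.3]-.5).round().astype(int); cv2.polylines(a,[p],True,(255,255,0),1); cv2.imwrite('pics/w2c.png',a)
E
```

```text
0.017 ['MotionError', 'job_done', 'tip_extent']
```

View pics/w2c.png

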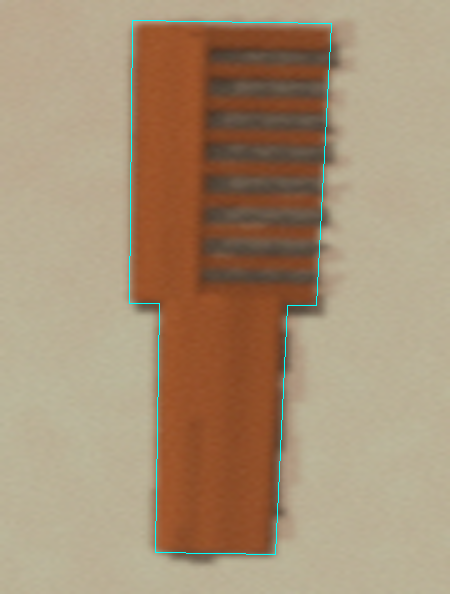

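Request:
{"name": "arm_command", "arguments": {"dp": [[0.13,0.46,-3],[0.13,0.46,-7],[0.13,0.46,-10.5],[0.13,0.46,-13.5],[0.13,0.46,-16],[0.13,0.46,-18],[0.13,0.46,-19.2],[0.13,0.46,-19.8],[0.13,0.46,-19.8],[0.13,0.46,-19.8]], "angular": [[0,0,-0.022],[0,0,-0.022],[0,0,-0.022],[0,0,-0.022],[0,0,-0.022],[0,0,-0.022],[0,0,-0.022],[0,0,-0.022],[0,0,-0.022],[0,0,-0.022]], "gripper": [6,5.5,5,5,5,5,5,5,5,5]}}

```text
clock: 4.42
eef_pos: [0.5427, 0.1565, 0.021]
orientation: [-3.141, 0.0, -1.65]
contact_force: [0.7, 1.0, 1.1]
gripper_width: 0.587
```

```bash
python3 - <<'E'
from h import *
s=read_state(); print(s['clock'],s['eef_pos'],s['orientation'],s['gripper_width'],s['contact_force'])
grab('wrist','w3')
E
```

```text
4.4167 [0.54269177 0.15645301 0.0210351 ] [-3.14057775e+00  4.36596581e-04 -1.64992346e+00] 0.587329186330894 [0.69749982 1.04915592 1.14994164]
```

View pics/w3.png

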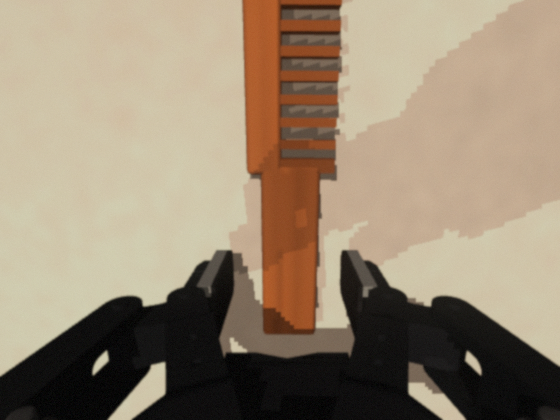

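The jaws straddle the handle, centred on it at about (290,290). Closing.

Request:
{"name": "arm_command", "arguments": {"dp": [[0,0,0],[0,0,0],[0,0,0],[0,0,0],[0,0,0],[0,0,0],[0,0,0],[0,0,0],[0,0,0],[0,0,0]], "angular": [[0,0,0],[0,0,0],[0,0,0],[0,0,0],[0,0,0],[0,0,0],[0,0,0],[0,0,0],[0,0,0],[0,0,0]], "gripper": [4,3,2,2,2,2,2,2,2,2], "force": 50}}

```text
clock: 5.3
eef_pos: [0.5429, 0.1564, 0.0216]
orientation: [-3.14, 0.001, -1.65]
contact_force: [-1.5, -0.3, 6.8]
gripper_width: 0.28
```

Request:
{"name": "arm_command", "arguments": {"dp": [[0,0,1],[0,0,3],[0,0,6],[0,0,9],[0,0,12],[0,0,15],[0,0,17],[0,0,18],[0,0,18],[0,0,18]], "angular": [[0,0,0],[0,0,0],[0,0,0],[0,0,0],[0,0,0],[0,0,0],[0,0,0],[0,0,0],[0,0,0],[0,0,0]], "gripper": [2,2,2,2,2,2,2,2,2,2]}}

```text
clock: 6.13
eef_pos: [0.5418, 0.156, 0.2001]
orientation: [3.142, -0.0, -1.65]
contact_force: [-1.7, -0.1, -0.1]
gripper_width: 0.281
```

```bash
python3 - <<'E'
from h import *
s=read_state(); print(s['clock'],s['eef_pos'],s['orientation'],s['gripper_width'],s['contact_force'])
grab('wrist','w4'); grab('side','s4')
P=pts('w4')
for v in range(10,330,25): print(v,P[v,285].round(4))
E
```

```text
6.1333 [0.54176931 0.15601335 0.20009665] [ 3.14156582e+00 -1.71755243e-04 -1.64999570e+00] 0.28107904071043943 [-1.72444684 -0.05462926 -0.12020419]
10 [0.6509 0.1493 0.1808]
35 [0.642  0.15   0.1805]
60 [6.626e-01 1.491e-01 1.000e-04]
85 [0.6407 0.1508 0.0022]
110 [0.6183 0.1526 0.003 ]
135 [5.950e-01 1.545e-01 2.000e-04]
160 [0.5922 0.154  0.1864]
185 [0.5817 0.1548 0.1884]
210 [0.5701 0.1557 0.1868]
235 [0.5586 0.1566 0.1877]
260 [0.5462 0.1576 0.1872]
285 [0.5336 0.1587 0.1876]
310 [0.5201 0.1597 0.1875]
```

View pics/w4.png

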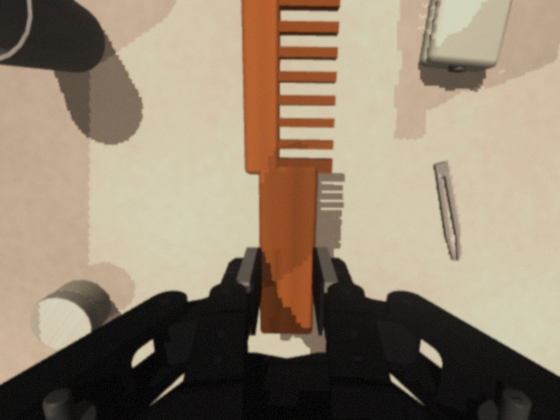

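```bash
python3 - <<'E'
from h import *
P=pts('w4')
def med(r0,r1,c0,c1):
    q=P[r0:r1,c0:c1].reshape(-1,3); return np.median(q,0).round(4)
for r in range(5,165,20): print('spine',r,med(r,r+15,252,270))
for r in range(175,325,20): print('handle',r,med(r,r+15,270,305))
q=np.r_[P[5:165,252:270].reshape(-1,3),P[175:240,270:305].reshape(-1,3)]
q=q[(q[:,2]>.17)&(q[:,2]<.2)]
A=np.c_[q[:,:2]-[.587,.1525],np.ones(len(q))]
for _ in range(3):
    co=np.linalg.lstsq(A,q[:,2],rcond=None)[0]; r=q[:,2]-A@co; k=abs(r)<2.5*r.std(); A,q=A[k],q[k]
print(co,r.std())
E
```

```text
spine 5 [0.6491 0.1588 0.187 ]
spine 25 [0.6423 0.1594 0.1869]
spine 45 [0.6352 0.1602 0.187 ]
spine 65 [0.6279 0.1609 0.187 ]
spine 85 [0.6204 0.1616 0.1871]
spine 105 [0.6127 0.1623 0.1871]
spine 125 [0.6048 0.1632 0.1871]
spine 145 [0.5965 0.1641 0.1872]
handle 175 [0.5828 0.1538 0.1873]
handle 195 [0.5738 0.1546 0.1873]
handle 215 [0.5647 0.1552 0.1874]
handle 235 [0.5551 0.156  0.1874]
handle 255 [0.5452 0.1567 0.1875]
handle 275 [0.5351 0.1575 0.1875]
handle 295 [0.5245 0.1584 0.1876]
handle 315 [0.5136 0.1593 0.1877]
[-0.00531361  0.0007279   0.18724864] 0.0006163503520584834
```

View pics/s4.png

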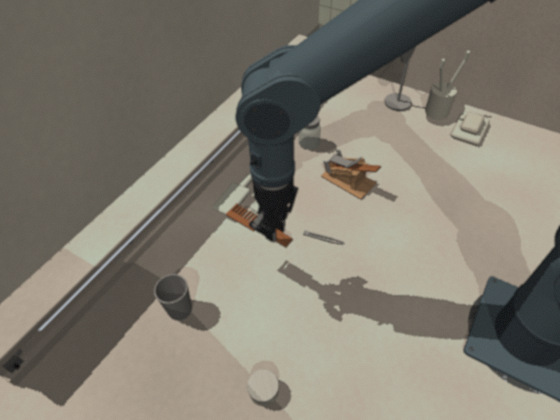

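```bash
cat >> h.py <<'E'
from scipy.spatial.transform import Rotation as Ro
O=np.array([.5913,-.2366,.022]); RT=(Ro.from_euler('z',-.169)*Ro.from_euler('y',np.radians(28))).as_matrix()
def tcp_for(nose,h,y=0): return O+RT@np.array([nose/1000-.080-.044,y/1000,h/1000+.0211])
RTOOL=RT@np.array([[0,1,0],[-1,0,0],[0,0,1]]).T if 0 else None
def R_tool_target(): return RT@Ro.from_euler('zyx',[-np.pi/2,0,np.pi]).as_matrix()
def delta(p):
    s=read_state(); R=Ro.from_euler('xyz',s['orientation']).as_matrix()
    print('clock',s['clock'],'dp cm',((p-s['eef_pos'])*100).round(2),'rot',Ro.from_matrix(R_tool_target()@R.T).as_rotvec().round(4))
E
python3 - <<'E'
from h import *
s=read_state(); print(s['eef_pos'],s['contact_force'])
for a in [(-150,60),(-120,40),(-115,11),(-60,10),(0,8.5)]: print(a,tcp_for(*a).round(4)); 
delta(tcp_for(-150,60))
print(RT[:,0],RT[:,2])
E
```

```text
[0.54100167 0.15576497 0.19872568] [ 0.36098245 -0.40364555 -0.15413782]
(-150, 60) [ 0.3904 -0.2023  0.2222]
(-120, 40) [ 0.4072 -0.2052  0.1905]
(-115, 11) [ 0.3981 -0.2036  0.1625]
(-60, 10) [ 0.4455 -0.2117  0.1358]
(0, 8.5) [ 0.4971 -0.2205  0.1063]
clock 6.2333 dp cm [-15.07 -35.81   2.35] rot [ 0.7381 -0.0904  2.9628]
[ 0.87036864 -0.14850885 -0.46947156] [ 0.46278322 -0.07896356  0.88294759]
```

```bash
sed -i "s/Ro.from_euler('zyx',\[-np.pi\/2,0,np.pi\])/Ro.from_euler('ZYX',[-np.pi\/2,0,np.pi])/" h.py
python3 - <<'E'
from h import *
delta(tcp_for(-150,60))
E
```

```text
clock 6.2333 dp cm [-15.07 -35.81   2.35] rot [ 0.0613  0.4823 -0.0883]
```

Request:
{"name": "arm_command", "arguments": {"dp": [[-1.5,-3.6,1.5],[-3,-7.2,2.4],[-4.5,-10.8,2.4],[-6,-14.4,2.4],[-7.5,-18,2.4],[-9,-21.6,2.4],[-10.5,-25.2,2.4],[-12,-28.7,2.4],[-13.6,-32.3,2.4],[-15.1,-35.8,2.4]], "angular": [[0.006,0.048,-0.009],[0.012,0.096,-0.018],[0.018,0.145,-0.026],[0.024,0.193,-0.035],[0.031,0.241,-0.044],[0.037,0.289,-0.053],[0.043,0.338,-0.062],[0.049,0.386,-0.071],[0.055,0.434,-0.079],[0.061,0.482,-0.088]], "gripper": [2,2,2,2,2,2,2,2,2,2]}}

```text
clock: 7.07
eef_pos: [0.3893, -0.2033, 0.2231]
orientation: [2.651, 0.001, -1.741]
contact_force: [0.5, -1.5, -0.3]
gripper_width: 0.274
```

Request:
{"name": "arm_command", "arguments": {"dp": [[0,0,0],[0,0,0],[0,0,0],[0,0,0],[0,0,0],[0,0,0],[0,0,0],[0,0,0],[0,0,0],[0,0,0]], "angular": [[0,0,0],[0,0,0],[0,0,0],[0,0,0],[0,0,0],[0,0,0],[0,0,0],[0,0,0],[0,0,0],[0,0,0]], "gripper": [2,2,2,2,2,2,2,2,2,2]}}

```text
clock: 7.9
eef_pos: [0.3911, -0.2017, 0.2244]
orientation: [2.656, 0.001, -1.74]
contact_force: [0.1, 0.4, -0.2]
gripper_width: 0.277
```

```bash
python3 - <<'E'
from h import *
s=read_state(); print(s['eef_pos'],s['orientation'],s['contact_force'],s['qpos'].round(2))
delta(tcp_for(-150,60)); delta(tcp_for(-118,14))
grab('wrist','w5')
def T(p): return (np.asarray(p)-O)@RT
P=pts('w5')
print(T(P[180,290]),T(P[100,260]))
E
```

```text
[ 0.39113007 -0.20170413  0.22435602] [ 2.65609855e+00  8.12000165e-04 -1.73975231e+00] [ 0.05178886  0.43723156 -0.15770242] [ 0.39  0.5  -0.1   1.77  0.11  1.36 -1.49]
clock 7.9 dp cm [-0.08 -0.06 -0.21] rot [-0.0003  0.0033 -0.    ]
clock 7.9 dp cm [ 0.58 -0.17 -5.78] rot [-0.0003  0.0033 -0.    ]
[-0.23303327  0.00051795  0.07091025] [-0.20017195  0.01280787  0.0710861 ]
```

View pics/w5.png

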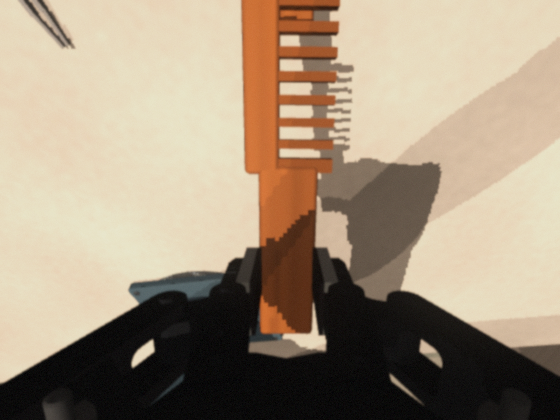

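The comb is still square in the jaws, and its top measures 71 mm over the tray floor, as planned. Next I'll lower to the mouth.

Request:
{"name": "arm_command", "arguments": {"dp": [[0.1,0,-1],[0.2,-0.1,-2],[0.3,-0.1,-3],[0.4,-0.1,-4],[0.5,-0.2,-5],[0.6,-0.2,-5.8],[0.6,-0.2,-5.8],[0.6,-0.2,-5.8],[0.6,-0.2,-5.8],[0.6,-0.2,-5.8]], "angular": [[0,0,0],[0,0,0],[0,0,0],[0,0,0],[0,0,0],[0,0,0],[0,0,0],[0,0,0],[0,0,0],[0,0,0]], "gripper": [2,2,2,2,2,2,2,2,2,2]}}

```text
clock: 8.78
eef_pos: [0.3974, -0.2039, 0.1667]
orientation: [2.657, 0.001, -1.74]
contact_force: [-0.3, 0.3, -0.5]
gripper_width: 0.271
```

```bash
python3 - <<'E'
from h import *
s=read_state(); print(s['eef_pos'],s['contact_force'])
delta(tcp_for(-118,14)); delta(tcp_for(-90,10))
def T(p): return (np.asarray(p)-O)@RT
print('tray-frame tcp',T(s['eef_pos']).round(4))
for n,b in [('side',(290,110,430,220)),('scene',(110,150,230,290))]:
    c,im,d=grab(n,n+'6'); x0,y0,x1,y1=b
    cv2.imwrite(f'pics/{n}6c.png',cv2.resize(im[y0:y1,x0:x1],None,fx=4.2,fy=4.2,interpolation=cv2.INTER_CUBIC))
    # predicted nose corners + tray corners
    nose=s['eef_pos']+RT@np.array([.124,0,-.0171]); print(n,proj(n+'6',nose),proj(n+'6',O))
grab('wrist','w6')
E
```

```text
[ 0.39735729 -0.20392103  0.166706  ] [-0.27624276  0.25117718 -0.45286523]
clock 8.7833 dp cm [-0.04  0.05 -0.01] rot [-0.      0.0039  0.0003]
clock 8.7833 dp cm [ 2.21 -0.34 -1.68] rot [-0.      0.0039  0.0003]
tray-frame tcp [-0.2416 -0.0004  0.0354]
side [[363.55271283 162.53150502]] [[332.81605866 165.53708334]]
scene [[160.01777709 201.12046428]] [[165.89221428 248.98954252]]
```

View pics/side6c.png

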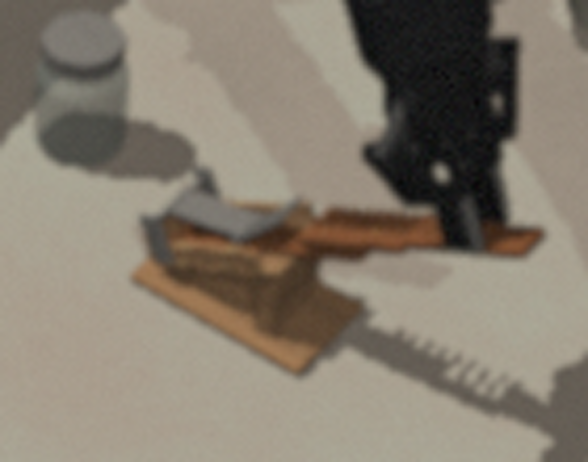

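View pics/scene6c.png

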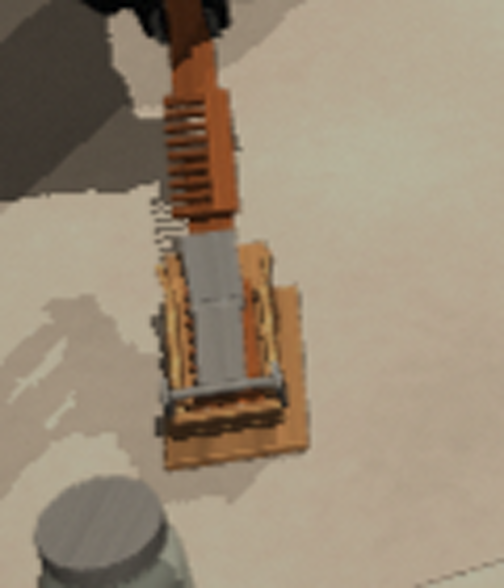

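View pics/w6.png

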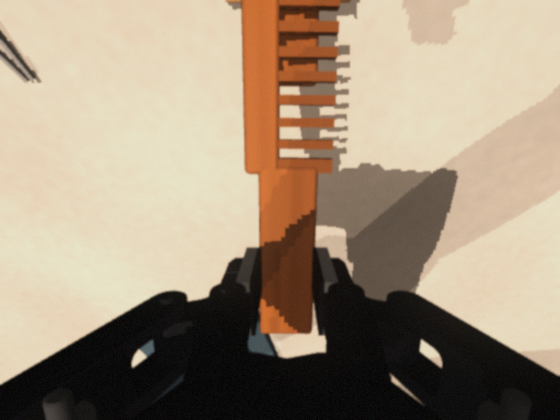

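Nose is lined up with the mouth: in the scene crop it sits centred just above the lip, and in the side crop it is below the lip edge. Next I'll slide it in.

Request:
{"name": "arm_command", "arguments": {"dp": [[0.6,-0.1,-0.5],[1.2,-0.2,-1],[1.8,-0.27,-1.43],[2.4,-0.37,-1.75],[3.0,-0.47,-2.08],[3.6,-0.58,-2.4],[4.2,-0.68,-2.73],[4.8,-0.78,-3.05],[5.3,-0.87,-3.32],[5.7,-0.93,-3.54]], "angular": [[0,0,0],[0,0,0],[0,0,0],[0,0,0],[0,0,0],[0,0,0],[0,0,0],[0,0,0],[0,0,0],[0,0,0]], "gripper": [2,2,2,2,2,2,2,2,2,2]}}

```text
clock: 9.77
eef_pos: [0.4547, -0.2132, 0.1304]
orientation: [2.656, 0.001, -1.74]
contact_force: [-1.8, -0.1, 0.6]
gripper_width: 0.28
```

```bash
python3 - <<'E'
from h import *
s=read_state(); print(s['eef_pos'],s['contact_force'], 'tray F',RT.T@s['contact_force'])
def T(p): return (np.asarray(p)-O)@RT
print('tray-frame tcp',T(s['eef_pos']).round(4),'nose x',T(s['eef_pos'])[0]+.124,'h',T(s['eef_pos'])[2]-.0211)
for n,b in [('side',(290,110,430,220)),('scene',(110,150,230,290))]:
    c,im,d=grab(n,n+'7'); x0,y0,x1,y1=b
    cv2.imwrite(f'pics/{n}7c.png',cv2.resize(im[y0:y1,x0:x1],None,fx=4.2,fy=4.2,interpolation=cv2.INTER_CUBIC))
grab('wrist','w7')
delta(tcp_for(-45,9.5)); delta(tcp_for(-5,9)); delta(tcp_for(0,8.5))
E
```

```text
[ 0.45466388 -0.21318066  0.13042689] [-1.83912967 -0.07689449  0.59816554] tray F [-1.87012299 -0.38513451 -0.31689766]
tray-frame tcp [-1.733e-01  1.000e-04  3.070e-02] nose x -0.049305112975425336 h 0.009553088986176825
clock 9.9167 dp cm [ 0.32 -0.07 -0.22] rot [-0.      0.0053 -0.0001]
clock 9.9167 dp cm [ 3.78 -0.66 -2.14] rot [-0.      0.0053 -0.0001]
clock 9.9167 dp cm [ 4.19 -0.73 -2.42] rot [-0.      0.0053 -0.0001]
```

View pics/side7c.png

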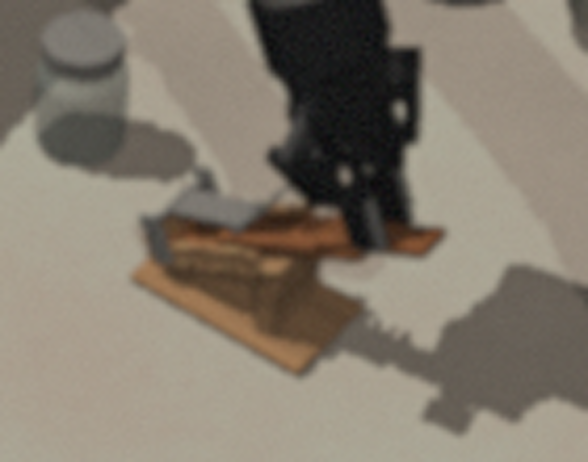

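View pics/scene7c.png

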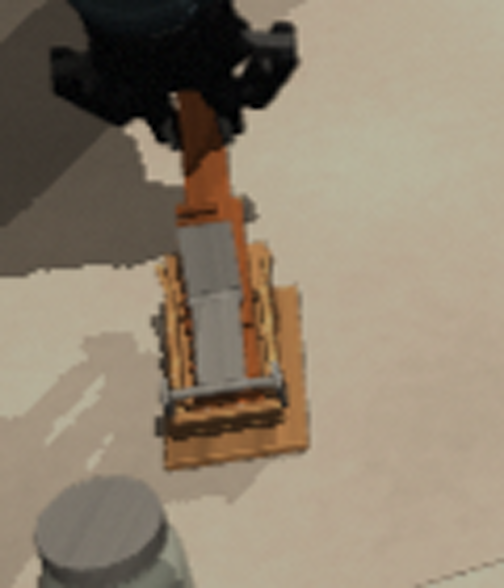

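View pics/w7.png

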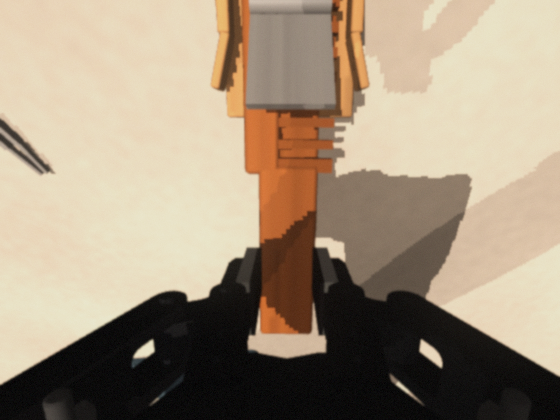

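The nose is under the arm: lip edge at (290,108) in the wrist view, centred between the walls, with light force. Next I'll go on to about 5 mm short of home.

Request:
{"name": "arm_command", "arguments": {"dp": [[0.5,-0.1,-0.28],[0.95,-0.17,-0.54],[1.4,-0.25,-0.8],[1.9,-0.33,-1.08],[2.35,-0.41,-1.34],[2.8,-0.49,-1.6],[3.3,-0.58,-1.88],[3.8,-0.66,-2.15],[3.8,-0.66,-2.15],[3.8,-0.66,-2.15]], "angular": [[0,0,0],[0,0,0],[0,0,0],[0,0,0],[0,0,0],[0,0,0],[0,0,0],[0,0,0],[0,0,0],[0,0,0]], "gripper": [2,2,2,2,2,2,2,2,2,2]}}

```text
clock: 10.75
eef_pos: [0.4933, -0.2199, 0.109]
orientation: [2.658, 0.001, -1.74]
contact_force: [1.5, 0.0, -0.9]
gripper_width: 0.276
```

```bash
cat >> h.py <<'E'
def T(p): return (np.asarray(p)-O)@RT
def rep():
    s=read_state(); t=T(s['eef_pos']); print('clk',s['clock'],'tray F',(RT.T@s['contact_force']).round(2),'nose x,y',((t[0]+.124)*1e3).round(2),(t[1]*1e3).round(2),'h',((t[2]-.0211)*1e3).round(2),'w',s['gripper_width'])
E
python3 - <<'E'
from h import *
rep(); delta(tcp_for(0,8.5)); grab('wrist','w8')
E
```

```text
clk 10.75 tray F [ 1.76  0.27 -0.1 ] nose x,y -4.63 0.02 h 9.01 w 0.2758262687374603
clock 10.75 dp cm [ 0.38 -0.07 -0.26] rot [ 0.0001  0.0056 -0.0001]
```

View pics/w8.png

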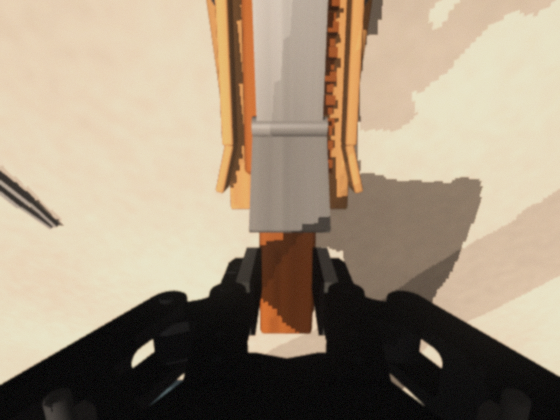

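Request:
{"name": "arm_command", "arguments": {"dp": [[0.09,-0.02,-0.06],[0.17,-0.03,-0.1],[0.26,-0.05,-0.15],[0.35,-0.06,-0.2],[0.43,-0.08,-0.25],[0.48,-0.08,-0.28],[0.52,-0.09,-0.3],[0.52,-0.09,-0.3],[0.52,-0.09,-0.3],[0.52,-0.09,-0.3]], "angular": [[0,0,0],[0,0,0],[0,0,0],[0,0,0],[0,0,0],[0,0,0],[0,0,0],[0,0,0],[0,0,0],[0,0,0]], "gripper": [2,2,2,2,2,2,2,2,2,2]}}

```text
clock: 11.63
eef_pos: [0.4968, -0.2206, 0.107]
orientation: [2.655, 0.001, -1.74]
contact_force: [-1.4, 0.4, 6.6]
gripper_width: 0.274
```

```bash
python3 - <<'E'
from h import *
rep(); grab('wrist','w9')
E
```

```text
clk 11.6333 tray F [-4.4   0.17  5.18] nose x,y -0.59 -0.16 h 8.97 w 0.2737776741477524
```

View pics/w9.png

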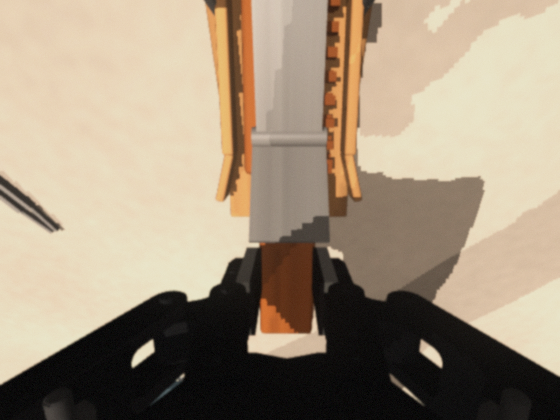

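Request:
{"name": "arm_command", "arguments": {"dp": [[0.03,-0.01,0.06],[0.08,-0.01,0.04],[0.12,-0.02,0.01],[0.16,-0.03,-0.01],[0.2,-0.04,-0.03],[0.25,-0.04,-0.06],[0.29,-0.05,-0.08],[0.29,-0.05,-0.08],[0.29,-0.05,-0.08],[0.29,-0.05,-0.08]], "angular": [[0,0,0],[0,0,0],[0,0,0],[0,0,0],[0,0,0],[0,0,0],[0,0,0],[0,0,0],[0,0,0],[0,0,0]], "gripper": [2,2,2,2,2,2,2,2,2,2]}}

```text
clock: 12.52
eef_pos: [0.4981, -0.2209, 0.1063]
orientation: [2.651, 0.001, -1.74]
contact_force: [-7.5, 1.2, 8.9]
gripper_width: 0.277
```

```bash
python3 - <<'E'
from h import *
rep(); grab('wrist','w10')
for n,b in [('side',(290,110,430,220)),('scene',(110,150,230,290))]:
    c,im,d=grab(n,n+'10'); x0,y0,x1,y1=b
    cv2.imwrite(f'pics/{n}10c.png',cv2.resize(im[y0:y1,x0:x1],None,fx=4.2,fy=4.2,interpolation=cv2.INTER_CUBIC))
E
```

```text
clk 12.5167 tray F [-10.88  -0.04   4.26] nose x,y 1.01 -0.18 h 8.95 w 0.2774652836411896
```

View pics/scene10c.png

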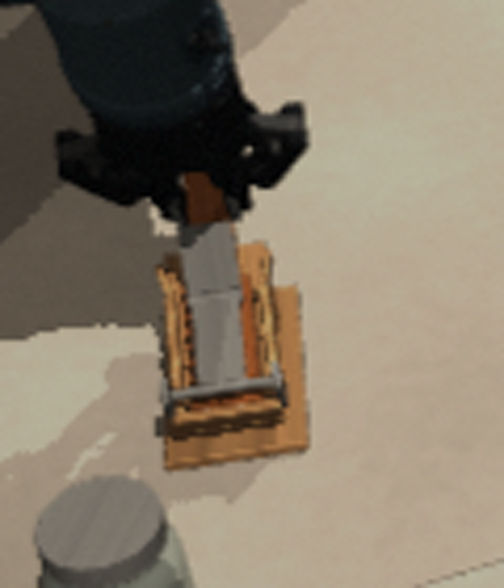

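View pics/side10c.png

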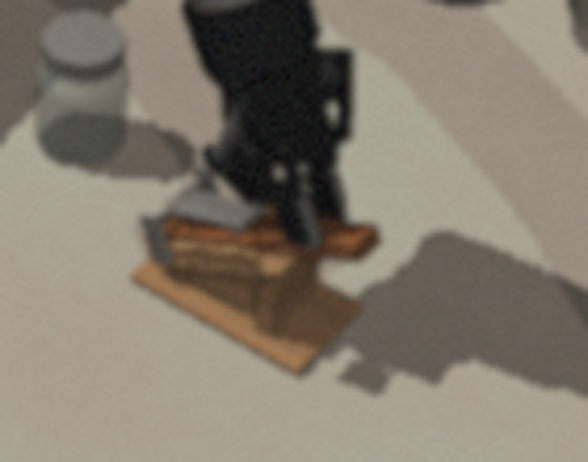

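x-force rose to about 11 N with the nose at its nominal home position, so it's against the stop. Releasing.

Request:
{"name": "arm_command", "arguments": {"dp": [[-0.1,0.02,0.05],[-0.1,0.02,0.05],[-0.1,0.02,0.05],[-0.1,0.02,0.05],[-0.1,0.02,0.05],[-0.1,0.02,0.05],[-0.1,0.02,0.05],[-0.1,0.02,0.05],[-0.1,0.02,0.05],[-0.1,0.02,0.05]], "angular": [[0,0,0],[0,0,0],[0,0,0],[0,0,0],[0,0,0],[0,0,0],[0,0,0],[0,0,0],[0,0,0],[0,0,0]], "gripper": [2.8,3.2,3.8,4.5,5,5,5,5,5,5]}}

```text
clock: 13.5
eef_pos: [0.4992, -0.2209, 0.1061]
orientation: [2.656, 0.001, -1.74]
contact_force: [-0.2, -0.1, -1.8]
gripper_width: 0.586
```

```bash
python3 - <<'E'
from h import *
rep(); grab('wrist','w11')
E
```

```text
clk 13.5 tray F [ 0.7  -0.18 -1.66] nose x,y 2.02 0.02 h 9.3 w 0.5858397117507699
```

View pics/w11.png

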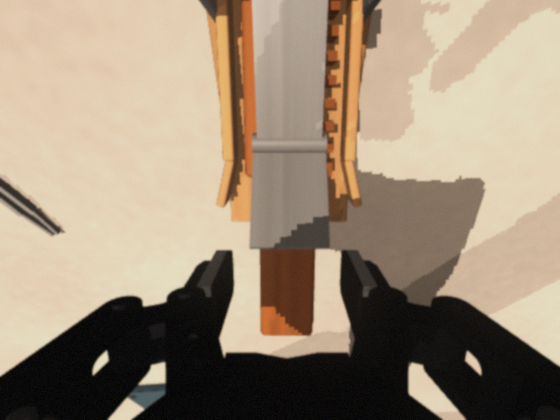

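Open and clear; the comb stays straight (handle end at (287,333)). I'll back off along the tool axis.

Request:
{"name": "arm_command", "arguments": {"dp": [[0.4,-0.1,0.8],[1.2,-0.2,2.3],[2.1,-0.4,4],[3.0,-0.5,5.8],[4,-0.7,7.6],[5,-0.85,9.5],[6,-1,11.5],[6,-1,11.5],[6,-1,11.5],[6,-1,11.5]], "angular": [[0,0,0],[0,0,0],[0,0,0],[0,0,0],[0,0,0],[0,0,0],[0,0,0],[0,0,0],[0,0,0],[0,0,0]], "gripper": [5,5,5,5,5,5,5,5,5,5]}}

```text
clock: 14.38
eef_pos: [0.5587, -0.2308, 0.2208]
orientation: [2.655, 0.001, -1.74]
contact_force: [0.3, 0.4, -0.7]
gripper_width: 0.585
```

```bash
python3 - <<'E'
from h import *
rep(); grab('wrist','w12')
for n,b in [('side',(290,110,430,220)),('scene',(110,150,230,290))]:
    c,im,d=grab(n,n+'12'); x0,y0,x1,y1=b
    cv2.imwrite(f'pics/{n}12c.png',cv2.resize(im[y0:y1,x0:x1],None,fx=4.2,fy=4.2,interpolation=cv2.INTER_CUBIC))
im,d,E,K=load('w12')
# predicted outline of top comb's top face at home
k=np.array([[-160,13,16],[-160,-13,16],[-80,-13,16],[-80,-19,16],[0,-19,16],[0,19,16],[-80,19,16],[-80,13,16]])/1000.
a=im.copy(); cv2.polylines(a,[proj('w12',O+k@RT.T).round().astype(int)],True,(255,255,0),1)
cv2.imwrite('pics/w12o.png',a)
E
```

```text
clk 14.3833 tray F [ 0.51  0.47 -0.5 ] nose x,y 1.49 0.22 h 138.86 w 0.5845760207416063
```

View pics/w12o.png

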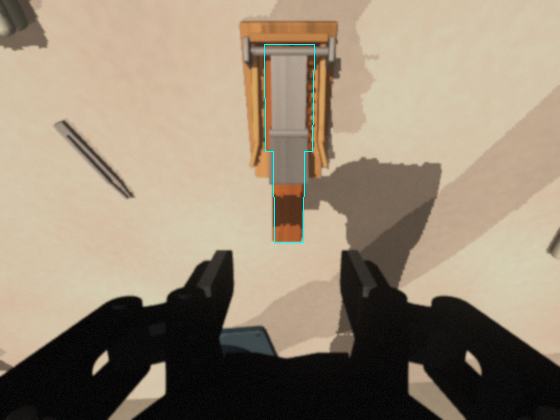

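View pics/side12c.png

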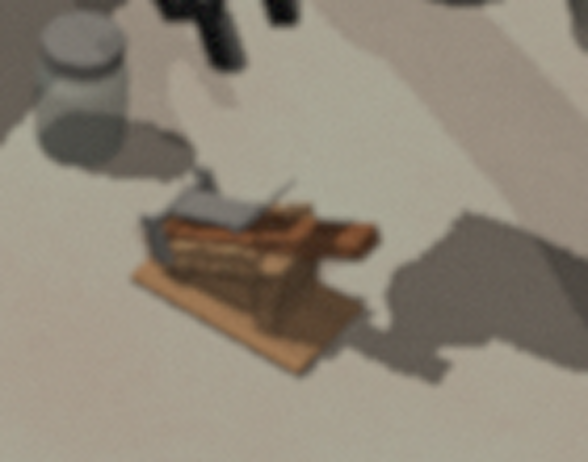

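View pics/scene12c.png

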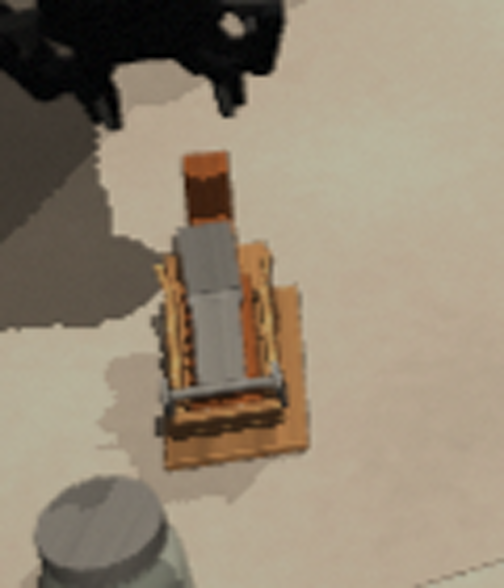

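The outline predicted for a comb at home matches the picture: handle end at rows 242-243, centred at column 288. I'll check depth along the handle and where both combs' ends lie.

```bash
python3 - <<'E'
from h import *
P=pts('w12'); 
for v in range(190,250,4): print(v,(T(np.median(P[v,278:300],0))*1e3).round(1))
im,_,_,_=load('scene12'); a=im[175:215,140:190]
a=cv2.resize(a,None,fx=12,fy=12,interpolation=cv2.INTER_CUBIC)
for z,c in ((16,(255,255,0)),(8,(0,255,0)),(0,(255,0,255))):
    k=np.array([[-110,13,z],[-160,13,z],[-160,-13,z],[-110,-13,z]])/1000.
    q=((proj('scene12',O+k@RT.T)-[140,175]+.5)*12-.5).round().astype(int); cv2.polylines(a,[q],False,c,1)
cv2.imwrite('pics/sc12e.png',a)
im,_,_,_=load('side12'); a=im[150:185,345:395]
a=cv2.resize(a,None,fx=12,fy=12,interpolation=cv2.INTER_CUBIC)
for z,c in ((16,(255,255,0)),(8,(0,255,0)),(0,(255,0,255))):
    k=np.array([[-110,13,z],[-160,13,z],[-160,-13,z],[-110,-13,z]])/1000.
    q=((proj('side12',O+k@RT.T)-[345,150]+.5)*12-.5).round().astype(int); cv2.polylines(a,[q],False,c,1)
cv2.imwrite('pics/sd12e.png',a)
E
```

```text
190 [-112.5   -0.    17.4]
194 [-115.8    0.    17.5]
198 [-1.198e+02 -1.000e-01  1.700e+01]
202 [-123.2   -0.2   17.5]
206 [-1.266e+02 -1.000e-01  1.730e+01]
210 [-1.299e+02 -1.000e-01  1.750e+01]
214 [-133.7   -0.2   17.4]
218 [-1.372e+02 -1.000e-01  1.750e+01]
222 [-1.408e+02 -1.000e-01  1.740e+01]
226 [-144.5   -0.2   17.2]
230 [-148.3   -0.2   17.2]
234 [-151.8   -0.2   17.7]
238 [-155.6   -0.2   17.2]
242 [-219.6   -1.2 -140.3]
246 [-227.    -1.3 -144.2]
```

View pics/sd12e.png

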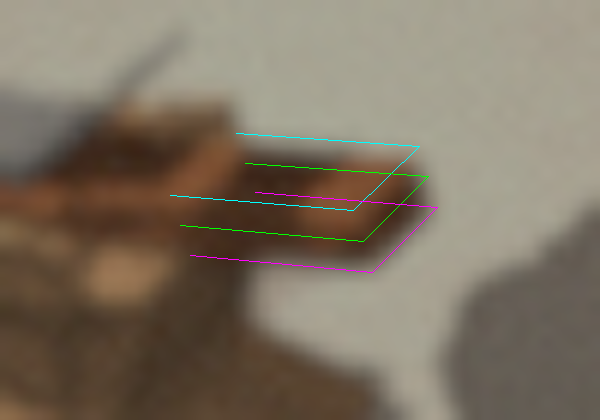

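Both ends line up with the pile outline, the handle lies flat at 17.2–17.7 mm along its length, and no old comb shows beyond the new one. Handing in.

```bash
python3 - <<'E'
from h import *
print(ctrl.job_done()); print(read_state()['clock'])
E
```

```text
the job is handed in; nothing more can be done
None
the job is handed in; nothing more can be done
```

The comb is in the rest, on top of the old one and under the arm, with its nose against the back stop. I handed the job in at about 14.5 s; no verdict was reported.

- **What I did:** I gripped the comb across its handle, lifted it and tilted it 28° to the slope. I then slid it under the lip until the push force rose to about 11 N at the expected home position. After that I let go and backed the arm off about 13 cm.
- **New comb:** In the last pictures its outline matches the predicted home position to about a pixel, and it sits within 0.3 mm of the tray's middle line. The handle is level along its visible length. Depth puts its top 17.2–17.7 mm over the tray floor against 16 mm nominal, which is within the roughly 2 mm calibration error.
- **Old comb:** I could not see its nose. Its handle end lines up with the new comb's in the side view, where the predicted outline is off by about 1 pixel, and nothing shows beyond the new comb.
- **Other checks:** The arm's joint angle was not measured; the pictures show the arm lying on the pile. The last force reading was near zero with the gripper clear. I touched none of the other things on the ledge as far as the pictures and forces show, but I did not re-measure their positions.

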